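# Shut and latch the sealed case of chess blanks

### The job

Close the case of bishop blanks so that they do not dry out: slide its lid shut until it meets the rubber seal, swing the latch's wire loop over and press it down until it snaps under the keeper on the lid, then press the lever down fully home so that the lid is pulled tight into the seal. Go by feel and keep gentle: never push on the case or its latch with more than 25 N, leave the other things on the counter alone, and let go at the end.

Things in the scene. Friction and masses are not known exactly. Their poses are not given: they have to be found in the camera images.
- pad: Black foam pad, fixed, 310 x 180 x 39 mm, origin on the counter straight below the lever pivot, axes as the pivot frame; on it sits a long oak case (280 x 150 mm, from 105 mm behind the pivot to 175 mm past it). The foam gives: the case sinks straight down, about 1 mm for each N pressed on it (up to 28 mm), and comes back when let go; it cannot shift sideways
- pivot (a point): Pivot axis of the toggle lever on the case. This frame's x axis runs level along the case from latch to lid, its y axis across the case (both latch hinges turn about y), z up. The pivot is 14 mm above the case's flat oak deck; deck and lid top are level with each other, 110 mm above the counter
- lid (a joint): How far the dark wooden lid (136 mm long, 120 wide) still has to slide, m. It slides along the pivot frame's x: about 0.005 where its edge just meets the rubber seal, 0 when pulled tight, up to 0.06 open. It drags with about 1.5 N; the sponge-rubber seal then resists with 2 N per mm
- cleat (a point): Centre of the top of a wooden cleat standing on the lid, for pushing it: 14 mm along x, 70 mm across, 20 mm high above the lid; same axes as the pivot frame. The lid goes on 44 mm beyond it. Push its +x side towards -x to shut the lid
- keeper (a point): Steel keeper on the lid, 30 mm wide: this point is on the lid's surface at the foot of its upright hook face, which looks to +x; axes as the pivot frame. A lip slopes from its top (17 mm above the lid, 3 mm to -x of the face) down to its edge 8.5 mm above the lid and 5 mm to +x of the face. The loop's crossbar must get down past that edge and lie under the lip
- lever (a joint): Angle of the steel toggle lever, rad: 0 lying flat on its stop pointing to -x, 1.571 upright; starts 1.04 to 1.17. A plate 26 mm wide, 5 mm thick, reaching 78 mm from the pivot, its upper face 5.5 mm off the line from the pivot. Stiff: stays where left, needs about 5 N at 65 mm from the pivot to turn, up to 9 N with the loop pulling
- lever_end (a point): Middle of the upper face of the lever near its free end, 73 mm from the pivot (5.5 mm above its mid-plane through the axis)
- bail (a joint): Angle of the steel wire loop to the lever, rad. The loop's slope above level (towards +x) is this minus the lever's angle. It turns freely on a pin through the lever 20 mm from the pivot. It starts folded back (2.85), leaning back past upright beside the lever, and reaches past the lever's end; tipped past upright it falls over onto the keeper by itself. About -0.15 when latched
- crossbar (a point): Middle of the loop's crossbar, a wire 5 mm thick, 48 mm long, 75 mm from the loop's pin. With the lid at its seal, the fallen crossbar rests on the keeper's slope; 8 to 17 N down on the tab wedges the lid towards -x until it snaps under the lip. Hooked, it lies on the lid, its centre 2.5 mm above it and 2.5 to 6.5 mm to +x of the keeper's face
- tab_top (a point): Middle of the top of the thumb tab on the loop: a steel block 12 mm (outwards) x 24 mm (across) x 18 mm high, centred 9 mm outwards of the crossbar, its top 22 mm above the crossbar in the loop's frame
- stand: Slotted oak stand with six upright boxwood bishops, 90 x 200 mm, 92 mm high, fixed; origin at the centre of its underside. Bystander
- king: Dark rosewood king blank, 100 mm tall, 38 mm wide, standing; origin at the centre of its underside. Bystander
- cup: White ceramic cup, 75 mm tall, 72 mm wide; origin at the centre of its underside. Bystander
- sander: Rounded rubber sanding block, 90 x 50 x 35 mm; origin at the centre of its underside. Bystander

How it is judged:
By the outcome, as a careful person would: the job done as asked, in the order asked, and still so for the second after the job is handed in, with the robot touching nothing.
It also fails if it takes over 58 s, if anything falls off the work surface, if the arm or the gripper's body presses on something with over 40 N, if the wrist force passes 120 N, or if a joint passes its speed limit or range.

### The arm

A 6-joint arm with a two-finger parallel gripper is mounted at the origin on the work surface. World frame = base frame: x ahead of the robot, y to its left, z up, the work surface at z = 0. Lengths are in mm, angles in degrees, forces in N, time in s.
With the tool pointing down it reaches from about 325 to 900 mm from the base axis. Payload 6.1 kg.
Tool frame: the origin (TCP) lies at the centre of the arm's flange, where the gripper is bolted on; the fingertips stand 173 mm ahead of it and the grasp point (between the pads) lies env.grip_point_offset ahead of it (env.grip_point_offset is the distance from the TCP to the grasp point, in mm); z points along the fingers, y is the direction in which the jaws open and shut (so a half turn about z gives the same grasp; the last joint's range is limited). The gripper opens to 85 mm and grips with 20 to 120 N. Pads are 22 mm wide; open, the fingers measure 114 mm over their backs; the gripper's body (76 mm by 85 mm) begins 54 mm behind the grasp point. The pads swing forward as they close: fully open they stand 13 mm farther back than shut.
Start: joints at [62.676, 12.628, 87.462, -0, 79.91, -7.225], TCP at [214.779, 586.93, 404.7] pointing down, gripper open.
Joint ranges: [-170.65, 170.65], [-52.31, 119.04], [5.05, 147.46], [-71.25, 251.25], [11.57, 151.72], [-153.62, 153.62]. Speed limits (degrees/s): [147.25, 147.25, 172.46, 180, 180, 180].

### API

Orientations are given as a 3x3 rotation matrix whose columns are the frame's x, y, z axes.
In Python, from cell import env, grab_frame, calibration gives the robot as it stands. The module is installed in compiled form; this text tells all that it offers.
- The arm moves only by the shell command python3 -m handwheel 'ROWS' [OPENING] [FORCE]. ROWS is JSON, a list of rows, each a list of 6 numbers: the shift along the world's x, y, z in mm, then the turn, a rotation vector about the world's x, y, z in rad. A call has exactly 10 rows; each row shifts and turns the pose as measured when the row begins; what a row does not reach is not made up. A row lasts 1/8 s, in which the tool goes at most 62.5 mm and 10.7 degrees, less where a joint would pass 70% of its speed; a pose out of reach is approached as far as the arm can. A call is refused whole if a number of a shift passes 62.5 or a number of a turn 0.188, either way. A call with a gripper value outside its range is refused whole. OPENING is the finger opening in mm, from 0 to 85.4, set as the call begins (- or left out, the last holds). The fingers move at their own pace and stop on an object; FORCE is the grip in N (left out, the last holds). Time passes only in rows, so rows that do not move let the fingers close, or fill a call up. It gives the time, the measured TCP pose, the force and the opening at its end, in the units of the state.
- env.get_obs(): the state, without advancing time (a new reading comes with each control period).
- grab_frame(name): name is "side" or "top" or "wrist"; returns (picture, depth): 480x640x3 uint8, red, green, blue; 480x640 float32, mm along the optical axis (not along the pixel's ray), 0 where there is no reading.
- calibration(name): a dict with "K" (3x3 intrinsics, pixels), "world_from_camera" (4x4, takes a point from camera to world coordinates). Camera axes: x right, y down, z forward; pixel columns grow to the right and rows downward; lengths in mm; the calibration is good to about 2 mm. A picture is of the moment at which its call begins: read the wrist's pose just before it. calibration takes no time and is no camera call; for the wrist camera it gives the pose at the moment of the call.
- env.sign_off(): hands the job in, once; it reports no verdict.
The state is a dict: "time": time; "q": joint angles; "joint_velocities": joint speeds; "joint_torque": joint torques, N m; "tool_pos": TCP position; "tool_rot": TCP orientation; "wrist_force": force on the tool from outside, world axes, zero at the start; "wrist_torque": the same for the moment, N m; "opening": finger opening in mm.
Only numpy, scipy, OpenCV 4.12 (cv2) and the standard library are available. Lean on these libraries where they do the work, as an engineer would, in place of code of your own. Each camera call takes 0.05 s, during which the arm holds its last target. There are 200 camera calls.

## Working session

There is one attempt and no reset: what is moved stays moved. The work goes in short steps, Python scripts to look and compute and a shell command to move; the robot and the scene stay as the last step left them, time stands still between calls to the robot, and variables do not carry over. Pictures are saved under pics/ and viewed, about 8 in all and at most 12, crops included, and the job is handed in when it is done.

```bash
mkdir -p pics; cat > h.py <<'E'
import numpy as np, cv2
from cell import env, grab_frame, calibration
def snap(n,f):
    im,d=grab_frame(n); c=calibration(n)
    cv2.imwrite(f'pics/{f}.png',im[:,:,::-1]); np.savez(f'pics/{f}.npz',im=im,d=d,K=c['K'],T=c['world_from_camera'])
class V:
    def __init__(s,f):
        z=np.load(f'pics/{f}.npz'); s.im,s.d,s.K,s.T=z['im'],z['d'],z['K'],z['T']
    def pt(s,u,v,r=1):
        w=s.d[v-r:v+r+1,u-r:u+r+1]; w=w[w>0]; 
        if not len(w): return None
        c=np.linalg.inv(s.K)@[u,v,1]*np.median(w); return (s.T[:3,:3]@c+s.T[:3,3]).round(1)
    def plane(s,u,v,z):
        r=s.T[:3,:3]@np.linalg.inv(s.K)@[u,v,1]; o=s.T[:3,3]; return (o+r*(z-o[2])/r[2]).round(1)
    def px(s,p):
        c=s.T[:3,:3].T@(np.array(p)-s.T[:3,3]); c=s.K@c; return (c[:2]/c[2]).round(1)
E
python3 - <<'E'
from h import *
snap('top','top0'); snap('side','side0')
im=np.vstack([cv2.imread('pics/top0.png'),cv2.imread('pics/side0.png')])
for n in('top','side'):print(n,calibration(n)['world_from_camera'].round(2).tolist())
print(env.grip_point_offset,env.get_obs())
E
```

```text
top [[0.03, -1.0, 0.07, 441.35], [-1.0, -0.03, -0.02, -16.5], [0.02, -0.07, -1.0, 1393.45], [0.0, 0.0, 0.0, 1.0]]
side [[0.99, -0.09, 0.14, 392.86], [-0.16, -0.47, 0.86, -1048.27], [-0.01, -0.88, -0.48, 688.87], [0.0, 0.0, 0.0, 1.0]]
154.70000000000002 {'time': 0.1, 'q': array([ 6.26738281e+01,  1.26728594e+01,  8.75198325e+01,  8.27989092e-04,
        7.99088486e+01, -7.22359646e+00]), 'joint_velocities': array([-0.02849285,  0.04583079, -0.25117685,  0.03134173,  0.05229513,
       -0.04178498]), 'joint_torque': array([ 9.61819132e-04, -4.98245645e+01, -3.90546083e+01, -2.71024610e-04,
        5.81830682e-03,  2.45610742e-06]), 'tool_pos': array([214.69061355, 586.71579846, 403.67949953]), 'tool_rot': array([[-9.39077831e-01,  3.43703570e-01, -8.26185408e-04],
       [ 3.43704482e-01,  9.39076552e-01, -1.56791930e-03],
       [ 2.36951883e-04, -1.75636188e-03, -9.99998430e-01]]), 'wrist_force': array([-0.03938593,  0.52959424,  0.24515469]), 'wrist_torque': array([-0.00393656, -0.02627383, -0.02654537]), 'opening': 85.48214398414522}
```

View pics/top0.png

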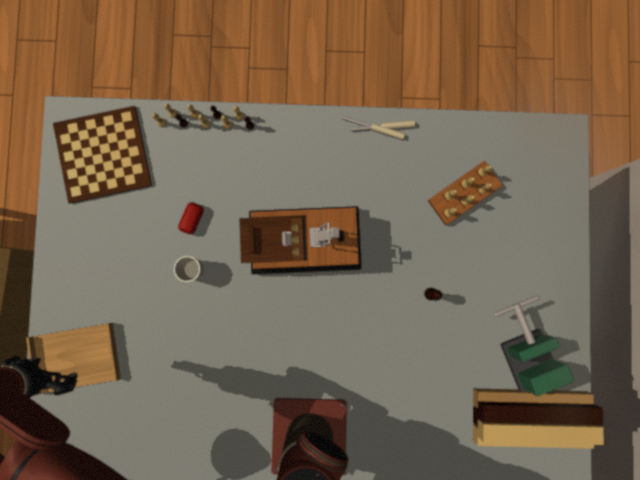

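View pics/side0.png

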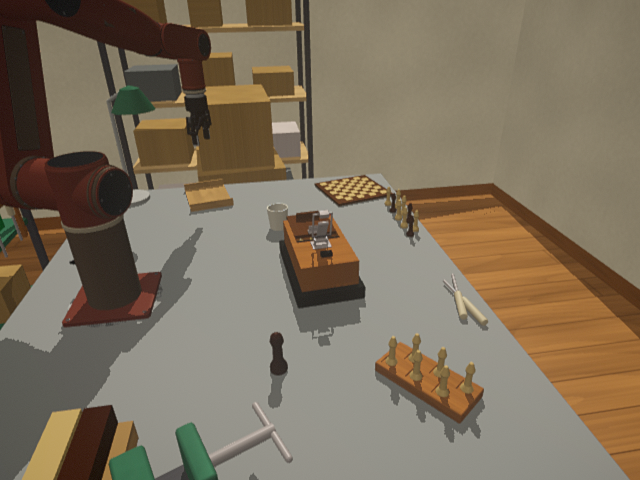

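The top view shows the case at (250–360, 207–275) with its lid to the left (+y). The loop is at about (325, 235). The cup (187, 269), sander (190, 217) and king (433, 294) are all clear of it.

```bash
python3 - <<'E'
from h import *
v=V('top0')
for n,u,w in [('TL',250,210),('TR',358,207),('BR',359,268),('BL',252,271)]: print(n,v.plane(u,w,110))
for n,u,w in [('cleat',256,241),('lidTL',241,219),('lidBL',241,262),('keeper',287,239),('bar',325,228)]: print(n,v.pt(u,w))
c=calibration('wrist');print(c['K'].round(1).tolist()); o=env.get_obs(); T=c['world_from_camera'];R=o['tool_rot']
print((R.T@(T[:3,3]-o['tool_pos'])).round(1),(R.T@T[:3,:3]).round(2).tolist())
im=cv2.imread('pics/top0.png')[190:290,220:380]; a=cv2.resize(im,(800,500),interpolation=cv2.INTER_CUBIC)
cv2.imwrite('pics/c1.png',a)
E
```

```text
TL [617.  172.7 110. ]
TR [ 633.6 -114.4  110. ]
BR [ 471.  -120.8  110. ]
BL [455.3 161.3 110. ]
cleat [534.7 153.5 111.6]
lidTL [592.3 195.8 109. ]
lidBL [478.3 191.6 107.1]
keeper [542.3  71.8 112.5]
bar [574.8 -27.9 109.1]
[[411.5, 0.0, 319.8], [0.0, 411.5, 238.7], [0.0, 0.0, 1.0]]
[83.   0.6 31.9] [[0.0, -0.95, -0.32], [1.0, 0.0, 0.0], [-0.0, -0.32, 0.95]]
```

View pics/c1.png

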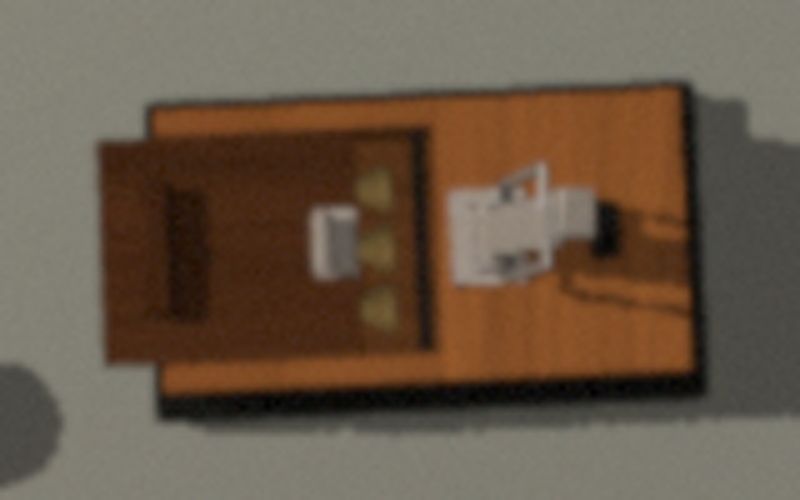

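The case's x axis is about world +y (yaw ~93°). I'll move the wrist camera over it with the jaws aligned to the case.

```bash
python3 -m handwheel '[[30,-56,8,0,0,0.04],[30,-56,8,0,0,0.04],[30,-56,8,0,0,0.04],[30,-56,8,0,0,0.04],[30,-56,8,0,0,0.04],[30,-56,8,0,0,0.04],[30,-56,8,0,0,0.04],[30,-56,8,0,0,0.04],[30,-56,8,0,0,0.04],[30,-56,8,0,0,0.04]]' 0 40
python3 - <<'E'
from h import *
print(env.get_obs()['tool_pos']); snap('wrist','w1')
E
```

```text
time: 1.35
tool_pos: [504.0, 35.5, 476.9]
tool_rot: [[-0.997, -0.071, -0.002], [-0.071, 0.997, -0.007], [0.002, -0.007, -1.0]]
wrist_force: [0.6, 1.6, -0.1]
opening: -0.1
[504.01562585  35.54404698 476.9122107 ]
```

View pics/w1.png

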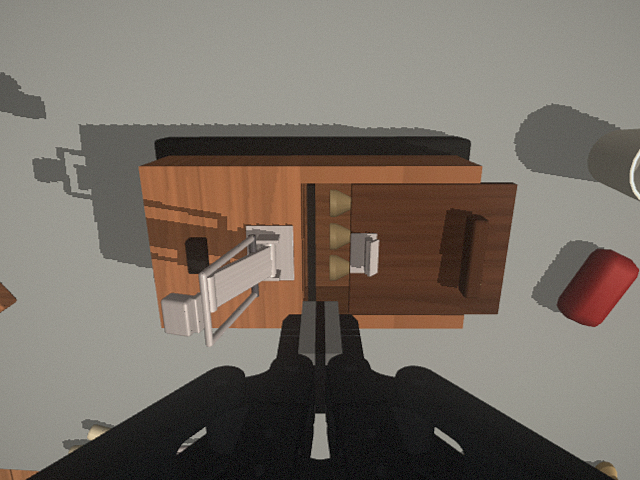

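The wrist view shows the cleat at (470, 255) with its face to the right, and the keeper at (372, 255). The lever plate is at (240, 270), the crossbar at (205, 310) and the tab at (180, 315).

```bash
python3 - <<'E'
from h import *
v=V('w1')
for n,u,w in [('lid mid',420,250),('lid R',495,250),('deck',280,300),('deckL',165,200),('cleat top T',470,222),('cleat top M',466,255),('cleat top B',460,285),('keeper top',371,255),('keep lip',376,255),('keep T',374,238),('keep B',369,272),('tab1',172,315),('tab2',180,315),('tab3',190,315),('barT',206,280),('bar',206,305),('barB',208,335),('lev end',215,290),('lever',235,275),('lever2',265,262),('baseplate',285,240)]: print(n,v.pt(u,w))
for n,u,w in [('lidTR',516,183),('lidBR',500,314),('lidTL',351,184),('lidBL',350,312),('caseL top',140,167),('caseR top',480,167),('seal',310,230)]: print(n,v.plane(u,w,110))
im=cv2.imread('pics/w1.png')[170:350,140:400]; cv2.imwrite('pics/c2.png',cv2.resize(im,(800,554),interpolation=cv2.INTER_CUBIC))
E
```

```text
lid mid [541.8 115.6 109.9]
lid R [537.3 180.5 109.1]
deck [598.6  -3.8 110.7]
deckL [ 512.8 -103.6  110.4]
cleat top T [510.1 148.8 123.2]
cleat top M [538.5 150.6 123.8]
cleat top B [568.7 152.8 117.8]
keeper top [543.6  71.4 125.6]
keep lip [545.5  76.5 119.8]
keep T [533.2  74.4 111.6]
keep B [558.6  71.3 126.4]
tab1 [553.8 -59.1 225.5]
tab2 [552.4 -53.6 227.3]
tab3 [553.4 -48.4 224.7]
barT [534.  -41.  214.9]
bar [550.4 -40.9 216.5]
barB [571.5 -39.9 217.1]
lev end [554.1 -42.6 187.8]
lever [550.5 -32.8 168.4]
lever2 [551.8 -15.1 136.6]
baseplate [539.9  -1.5 113.2]
lidTR [478.  185.2 110. ]
lidBR [598.2 197.2 110. ]
lidTL [488.4  50.6 110. ]
lidBL [606.4  60.6 110. ]
caseL top [ 486.6 -122.8  110. ]
caseR top [467.1 153.4 110. ]
seal [530.5  19.3 110. ]
```

View pics/c2.png

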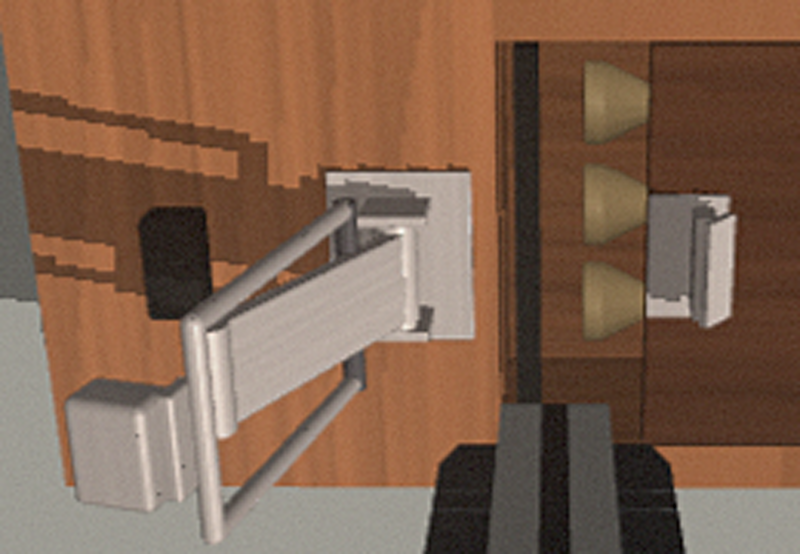

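```bash
python3 - <<'E'
from h import *
v=V('w1')
for u,w in [(487,222),(480,255),(475,290),(470,222),(455,255)]: print(v.plane(u,w,130))
E
python3 -m handwheel '[[7,32,-12,0,0,0],[7,32,-12,0,0,0],[7,32,-12,0,0,0],[7,32,-12,0,0,0],[6,28,-12,0,0,0],[0,0,-25,0,0,0],[0,0,-25,0,0,0],[0,0,-25,0,0,0],[0,0,-25,0,0,0],[0,0,-25,0,0,0]]'
```

```text
[507.3 159.6 130. ]
[535.5 159.5 130. ]
[566.9 161.4 130. ]
[508.3 146.2 130. ]
[536.9 139.2 130. ]
time: 2.65
tool_pos: [540.1, 189.4, 284.9]
tool_rot: [[-0.998, -0.059, -0.002], [-0.059, 0.998, -0.014], [0.003, -0.013, -1.0]]
wrist_force: [0.1, -0.2, -0.4]
opening: -0.2
```

```bash
python3 -m handwheel '[[0,0,6,0,0,0],[0,-5,0,0,0,0],[0.4,-5,0,0,0,0],[0.3,-4,0,0,0,0],[0.3,-4,0,0,0,0],[0.3,-4,0,0,0,0],[0.3,-4,0,0,0,0],[0.3,-4,0,0,0,0],[0.3,-4,0,0,0,0],[0.2,-3,0,0,0,0]]'; python3 - <<'E'
from h import *
snap('wrist','w2')
for i in range(3): print(env.get_obs()['wrist_force'].round(1)); grab_frame('top')
E
```

```text
time: 3.9
tool_pos: [541.5, 152.1, 291.9]
tool_rot: [[-0.998, -0.059, -0.005], [-0.059, 0.998, -0.008], [0.005, -0.008, -1.0]]
wrist_force: [-1.0, 9.3, -1.5]
opening: 0.2
[-0.4  7.2 -1.7]
[-1.   7.1 -1.2]
[ 0.2  7.2 -1.1]
```

View pics/w2.png

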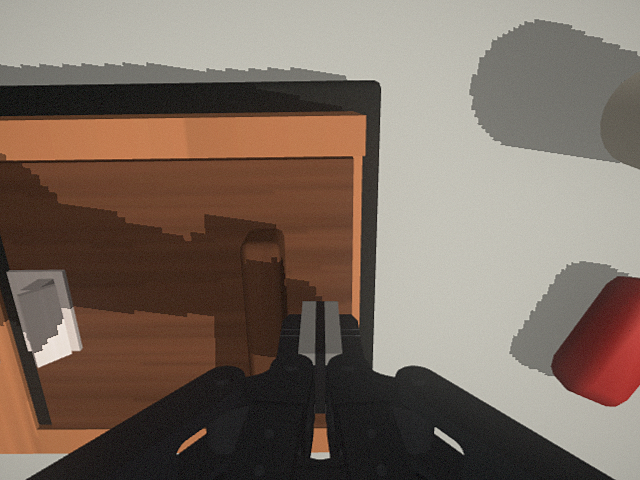

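The lid's left edge now lies against the black seal strip at about (25, 350). Resistance is about 7 N, so it has met the seal. Next I back off, rise, and go round behind the upright loop.

```bash
python3 -m handwheel '[[0,8,3,0,0,0],[0,0,45,0,0,0],[0,0,50,0,0,0],[0,-10,50,0,0,0],[3,-45,5,0,0,0],[3,-50,0,0,0,0],[3,-50,0,0,0,0],[3,-50,0,0,0,0],[3,-45,0,0,0,0],[0,-5,0,0,0,0]]'; python3 - <<'E'
from h import *
snap('wrist','w3')
E
```

```text
time: 5.35
tool_pos: [555.9, -103.3, 455.9]
tool_rot: [[-0.998, -0.061, 0.005], [-0.061, 0.998, -0.022], [-0.004, -0.023, -1.0]]
wrist_force: [0.5, 0.5, -0.5]
opening: -0.4
```

View pics/w3.png

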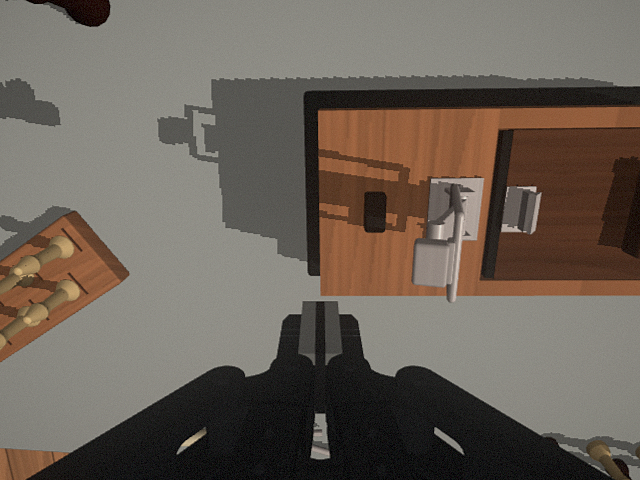

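The loop is still upright, with its tab at (432, 262) and the crossbar at (455, 240). The lid meets the seal at (495, 200).

```bash
python3 - <<'E'
from h import *
v=V('w3')
for n,u,w in [('tabL',418,262),('tabM',432,262),('tabR',443,262),('tabT',434,242),('tabB',430,282),('barT',459,200),('barM',455,250),('barB',451,295),('keepTop',532,210),('keepLip',537,212),('keepfootplate',515,210),('lidedge',520,160)]: print(n,v.pt(u,w))
for u,w in [(541,192),(536,232)]: print(v.plane(u,w,118.5))
print(v.plane(511,150,110))
E
```

```text
tabL [551.7 -55.8 223. ]
tabM [550.3 -49.2 225.3]
tabR [549.5 -43.9 226.2]
tabT [540.9 -48.4 220.5]
tabB [561.8 -48.4 224.8]
barT [524.9 -28.5 188.3]
barM [546.  -35.4 216.3]
barB [572.8 -33.  215.9]
keepTop [542.5  47.1 125.9]
keepLip [545.5  55.1 118.5]
keepfootplate [546.8  41.9 111. ]
lidedge [508.7  37.9 109.6]
[530.1  54.5 118.5]
[561.3  58.  118.5]
[501.8  29.6 110. ]
```

```bash
python3 -m handwheel '[[0,0,-28,0,0,0],[0,0,-24,0,0,0],[0,0,-14,0,0,0],[0,8,0,0,0,0],[0,8,0,0,0,0],[0,8,0,0,0,0],[0,6,0,0,0,0],[0,6,0,0,0,0],[0,6,0,0,0,0],[0,6,0,0,0,0]]'
```

```text
time: 6.65
tool_pos: [557.0, -48.0, 394.5]
tool_rot: [[-0.998, -0.065, 0.013], [-0.065, 0.998, -0.026], [-0.011, -0.026, -1.0]]
wrist_force: [-2.8, -1.7, 2.5]
opening: 0.0
```

```bash
python3 -m handwheel '[[0,0,-5,0,0,0],[0,6,-3,0,0,0],[0,6,0,0,0,0],[0,6,0,0,0,0],[0,6,0,0,0,0],[0,6,0,0,0,0],[0,6,0,0,0,0],[0,0,0,0,0,0],[0,0,0,0,0,0],[0,0,0,0,0,0]]'; python3 - <<'E'
from h import *
snap('wrist','w4');v=V('w4');w1=v.im
print(env.get_obs()['wrist_force'].round(1))
E
```

```text
time: 7.9
tool_pos: [555.8, -12.0, 396.1]
tool_rot: [[-0.998, -0.063, 0.014], [-0.064, 0.997, -0.033], [-0.012, -0.034, -0.999]]
wrist_force: [-2.7, -0.4, 4.3]
opening: -0.1
[-3.3  0.7  5.7]
```

View pics/w4.png

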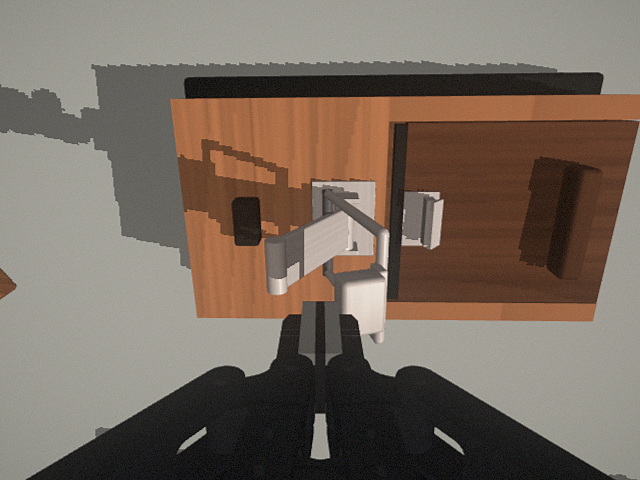

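The loop has tipped past upright, with its tab at (360, 300) touching the fingers and the crossbar at (382, 290). The lever has not moved.

```bash
python3 - <<'E'
from h import *
v=V('w4')
for n,u,w in [('tabL',342,290),('tabM',360,290),('tabR',374,290),('tabB',360,325),('barT',382,240),('barB',379,337),('levEnd',275,255),('arm',350,208),('pad edge',310,310),('padR',335,310),('keepLip',439,222),('cleat',575,220)]: print(n,v.pt(u,w))
o=env.get_obs();print((o['tool_pos']+o['tool_rot']@[0,0,173]).round(1))
E
```

```text
tabL [541.2  -9.7 226.9]
tabM [541.2  -3.  226. ]
tabR [541.5   2.3 224.4]
tabB [556.   -1.6 225.7]
barT [526.6   5.2 210. ]
barB [571.    9.  209.4]
levEnd [544.9 -39.5 188.6]
arm [523.7  -6.5 175.5]
pad edge [547.1 -20.8 232.9]
padR [546.4 -11.9 232.9]
keepLip [544.8  53.2 115. ]
cleat [534.9 129.9 124.7]
[558.3 -17.7 223.3]
```

```bash
python3 -m handwheel '[[0,0,4,0,0,0],[0,3,0,0.011,0.004,0],[0,3,0,0.011,0.005,0],[0,3,0,0.011,0.005,0],[0,4,0,0,0,0],[0,4,0,0,0,0],[0,4,0,0,0,0],[0,0,0,0,0,0],[0,0,0,0,0,0],[0,0,0,0,0,0]]'; python3 - <<'E'
from h import *
snap('wrist','w5');snap('side','s5');v=V('w5')
print(env.get_obs()['wrist_force'].round(1))
E
```

```text
time: 9.2
tool_pos: [555.9, 10.7, 398.4]
tool_rot: [[-0.998, -0.063, -0.002], [-0.063, 0.998, 0.003], [0.002, 0.003, -1.0]]
wrist_force: [-0.2, -0.1, -0.8]
opening: 0.3
[0.1 0.1 1.2]
```

View pics/w5.png

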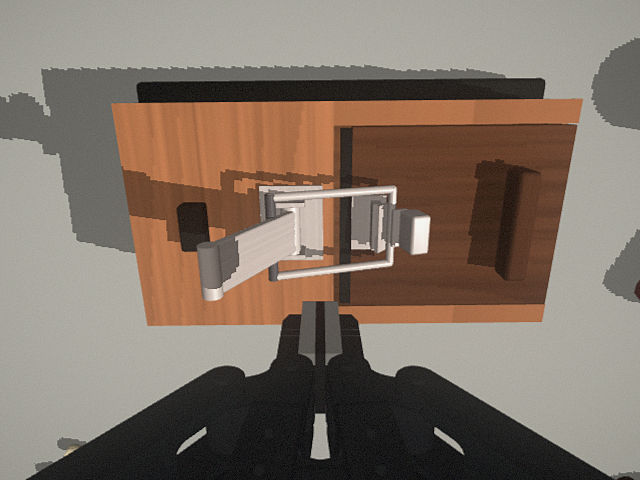

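The loop has fallen onto the keeper. The crossbar is at (392, 225), just past the lip at (380, 225), and the tab top is at (420, 231).

```bash
python3 - <<'E'
from h import *
v=V('w5')
for n,u,w in [('tabL',415,230),('tabM',420,231),('tabR',425,231),('tabside',403,230),('barT',391,200),('barB',391,255),('keepLip',383,225),('keepTop',376,225),('levEnd',208,265),('lev',230,255),('armT',330,193),('cleatTop',518,220),('lid',450,250)]: print(n,v.pt(u,w))
for u,w in [(420,231),(413,231),(428,231)]: print(v.plane(u,w,142))
E
```

```text
tabL [540.7  66.5 140. ]
tabM [541.4  69.7 138.9]
tabR [541.3  72.7 138.6]
tabside [544.   61.8 130.2]
barT [527.9  54.  122.3]
barB [563.5  58.3 122.1]
keepLip [543.9  50.9 122.4]
keepTop [543.1  46.  126. ]
levEnd [547.4 -39.3 192.9]
lev [547.2 -32.1 179.4]
armT [523.5  16.2 133.3]
cleatTop [533.8 130.3 129.1]
lid [562.5 100.2 108.3]
[540.5  68.9 142. ]
[540.7  64.9 142. ]
[540.2  73.5 142. ]
```

```bash
python3 -m handwheel '[[-3,15,0,0,0,0],[-3,15,0,0,0,0],[-3,15,0,0,0,0],[-3,13,-10,0,0,0],[0,0,-20,0,0,0],[0,0,-20,0,0,0],[0,0,-15,0,0,0],[0,0,-7,0,0,0],[0,0,-2,0,0,0],[0,0,0,0,0,0]]'
```

```text
time: 10.55
tool_pos: [541.7, 76.6, 320.5]
tool_rot: [[-0.998, -0.067, -0.002], [-0.067, 0.998, 0.004], [0.002, 0.004, -1.0]]
wrist_force: [-0.1, -0.5, -0.0]
opening: 0.0
```

```bash
python3 -m handwheel '[[0.5,-4,0,0,0,0],[0.5,-3,0,0,0,0],[0,0,0,0,0,0],[0,0,-2,0,0,0],[0,0,-2,0,0,0],[0,0,-2,0,0,0],[0,0,-2,0,0,0],[0,0,-2,0,0,0],[0,0,-2,0,0,0],[0,0,0,0,0,0]]'
```

```text
time: 11.8
tool_pos: [543.6, 68.8, 310.8]
tool_rot: [[-0.998, -0.066, 0.002], [-0.066, 0.998, 0.004], [-0.002, 0.004, -1.0]]
wrist_force: [-1.3, 0.0, 3.3]
opening: -0.0
```

```bash
python3 -m handwheel '[[0,0,-1.5,0,0,0],[0,0,-1.5,0,0,0],[0,0,-1.5,0,0,0],[0,0,-1.5,0,0,0],[0,0,-1.5,0,0,0],[0,0,-1,0,0,0],[0,0,-1,0,0,0],[0,0,0,0,0,0],[0,0,0,0,0,0],[0,0,0,0,0,0]]'
```

```text
time: 13.05
tool_pos: [543.7, 68.9, 307.7]
tool_rot: [[-0.998, -0.067, 0.002], [-0.067, 0.998, 0.003], [-0.003, 0.003, -1.0]]
wrist_force: [-3.8, -0.8, 7.2]
opening: 0.1
```

```bash
python3 -m handwheel '[[0,0,-2.5,0,0,0],[0,0,-2.5,0,0,0],[0,0,-2.5,0,0,0],[0,0,-2.5,0,0,0],[0,0,-2.5,0,0,0],[0,0,-2.5,0,0,0],[0,0,-2.5,0,0,0],[0,0,-2.5,0,0,0],[0,0,-2.5,0,0,0],[0,0,-2.5,0,0,0]]'
```

```text
time: 14.3
tool_pos: [544.1, 69.1, 293.1]
tool_rot: [[-0.998, -0.068, 0.004], [-0.068, 0.998, 0.002], [-0.004, 0.001, -1.0]]
wrist_force: [-6.9, -0.2, 12.0]
opening: -0.2
```

```bash
python3 -m handwheel '[[-0.5,0,-2,0,0,0],[-0.5,0,-2,0,0,0],[-0.5,0,-2,0,0,0],[0,0,-2,0,0,0],[0,0,-2,0,0,0],[0,0,0,0,0,0],[0,0,0,0,0,0],[0,0,0,0,0,0],[0,0,0,0,0,0],[0,0,0,0,0,0]]'; python3 - <<'E'
from h import *
snap('wrist','w6');v=V('w6')
print(env.get_obs()['wrist_force'].round(1),env.get_obs()['tool_pos'])
E
```

```text
time: 15.55
tool_pos: [543.6, 69.3, 295.1]
tool_rot: [[-0.998, -0.069, 0.007], [-0.069, 0.998, 0.001], [-0.007, 0.0, -1.0]]
wrist_force: [-4.4, 0.5, 8.7]
opening: -0.1
[-5.1 -0.3  9.4] [543.64684447  69.32167749 295.22930342]
```

View pics/w6.png

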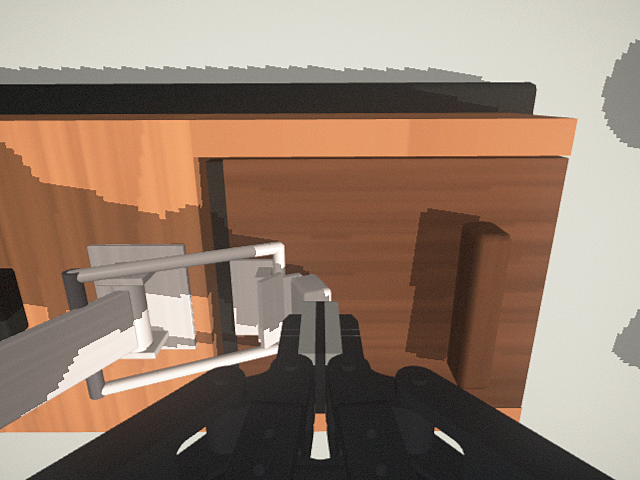

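The tip sits on the tab at (320, 300), and the crossbar's end is at (277, 250). I need its height above the lid to tell whether it snapped in.

```bash
python3 - <<'E'
from h import *
v=V('w6')
for n,u,w in [('barEnd',278,250),('bar2',276,258),('keepLip',268,300),('keepTop',262,300),('tabtop',316,295),('tabtop',325,296),('lid',350,250),('lid2',300,230),('deck',150,400),('arm0',90,273),('arm',200,257)]: print(n,v.pt(u,w))
E
```

```text
barEnd [522.1  51.4 104.3]
bar2 [525.6  50.7 104.6]
keepLip [540.   49.  114.4]
keepTop [538.7  46.9 117.1]
tabtop [534.   68.  119.2]
tabtop [535.1  71.6 117.4]
lid [521.9  81.5  99.3]
lid2 [514.3  59.8  99.7]
deck [605.9  -8.1  99.7]
arm0 [525.  -11.6 130.9]
arm [522.2  22.8 116.8]
```

The crossbar top is 5 mm above the lid, so its centre is 2.5 mm above and it is hooked under the lip. Next I rise and go to the front of the lever.

```bash
python3 -m handwheel '[[0,0,20,0,0.003,0],[0,0,40,0,0.004,0],[0,0,40,0,0,0],[1.5,-25,0,0,0,0],[2,-30,0,0,0,0],[2,-27,0,0,0,0],[0,0,-12,0,0,0],[0,0,-12,0,0,0],[0,0,-4,0,0,0],[0,0,0,0,0,0]]'; python3 - <<'E'
from h import *
snap('wrist','w7');v=V('w7')
o=env.get_obs();print((o['tool_pos']+o['tool_rot']@[0,0,173]).round(1),o['wrist_force'].round(1))
E
```

```text
time: 16.85
tool_pos: [548.2, -12.4, 362.7]
tool_rot: [[-0.997, -0.071, -0.004], [-0.071, 0.997, 0.003], [0.004, 0.003, -1.0]]
wrist_force: [-0.1, 1.0, -0.0]
opening: 0.1
[547.5 -11.9 189.9] [ 0.5  0.  -0.7]
```

View pics/w7.png

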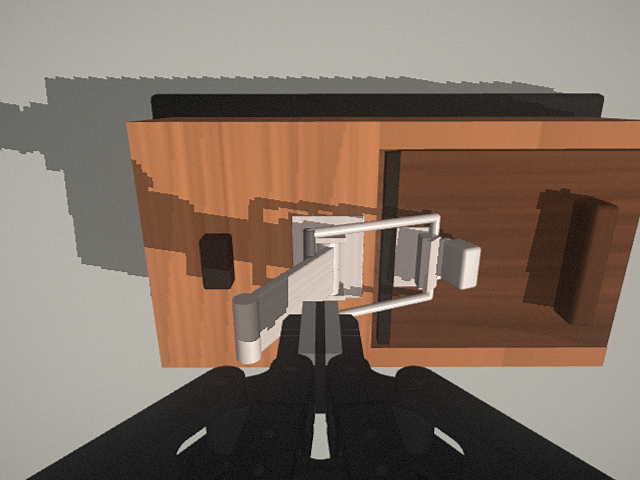

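```bash
python3 - <<'E'
from h import *
v=V('w7')
for n,u,w in [('barT',434,222),('barB',430,294),('bar',437,240),('keepLip',434,262),('lid',480,220),('lidB',470,310),('tab',462,265),('levT',246,302),('levM',248,330),('levB',250,356),('lev',270,315)]: print(n,v.pt(u,w))
E
```

```text
barT [523.8  50.3 114.2]
barB [567.4  55.1 113.9]
bar [532.   51.5 120.6]
keepLip [544.5  51.8 121.3]
lid [522.   77.3 109.6]
lidB [578.4  82.4 109.3]
tab [541.9  63.9 130. ]
levT [539.1 -39.6 191.7]
levM [550.3 -38.5 193.1]
levB [561.8 -37.5 193.1]
lev [550.9 -31.6 179.4]
```

Still hooked: the bar top is at 114 and the lid at 109.5. The lever end's centre is (550, -39, 193). Now I push the lever along its arc.

```bash
python3 -m handwheel '[[1,-4,-1,0,0,0],[1,-4,-1,0,0,0],[1,-4,0,0,0,0],[0,-4,0,0,0,0],[0,-4,-1,0,0,0],[0,-4,-2,0,0,0],[0,-4,-2,0,0,0],[0,-4,-3,0,0,0],[0,-4,-3,0,0,0],[0,-4,-3,0,0,0]]'; python3 -c "
from h import *
o=env.get_obs();print((o['tool_pos']+o['tool_rot']@[0,0,173]).round(1))"
```

```text
time: 18.15
tool_pos: [552.5, -49.4, 348.9]
tool_rot: [[-0.997, -0.073, 0.002], [-0.073, 0.997, 0.016], [-0.003, 0.016, -1.0]]
wrist_force: [0.2, 5.6, 3.4]
opening: 0.0
[552.8 -46.6 175.9]
```

```bash
python3 -m handwheel '[[0,-3.5,-3.5,0,0,0],[0,-3.5,-4,0,0,0],[0,-3,-4,-0.005,0,0],[0,-3,-4,-0.005,0,0],[0,-2.5,-4,-0.005,0,0],[0,-2.5,-4,0,0,0],[0,-2,-4,0,0,0],[0,-2,-4,0,0,0],[0,-1.5,-4,0,0,0],[0,-1.5,-4,0,0,0]]'; python3 -c "
from h import *
o=env.get_obs();print((o['tool_pos']+o['tool_rot']@[0,0,173]).round(1))"
```

```text
time: 19.4
tool_pos: [553.4, -71.8, 308.6]
tool_rot: [[-0.997, -0.074, 0.006], [-0.074, 0.997, 0.012], [-0.007, 0.012, -1.0]]
wrist_force: [-0.2, 6.3, 2.6]
opening: 0.2
[554.5 -69.6 135.6]
```

```bash
python3 -m handwheel '[[0,1,-1.5,0,0,0],[0,0.5,-2,0,0,0],[0,0,-2,0,0,0],[0,0,-2,0,0,0],[0,0,-2,0,0,0],[0,0,-2,0,0,0],[0,0,-2,0,0,0],[0,0,-2,0,0,0],[0,0,-2,0,0,0],[0,0,0,0,0,0]]'; python3 -c "
from h import *
o=env.get_obs();print((o['tool_pos']+o['tool_rot']@[0,0,173]).round(1))"
```

```text
time: 20.65
tool_pos: [553.7, -71.7, 293.9]
tool_rot: [[-0.997, -0.074, 0.007], [-0.074, 0.997, 0.009], [-0.008, 0.008, -1.0]]
wrist_force: [-3.3, 2.7, 8.4]
opening: 0.2
[555.  -70.2 120.9]
```

```bash
python3 -m handwheel '[[0,0,-2,0,0,0],[0,0,-2,0,0,0],[0,0,-2,0,0,0],[0,0,-2,0,0,0],[0,0,-2,0,0,0],[0,0,-2,0,0,0],[0,0,-2,0,0,0],[0,0,-2,0,0,0],[0,0,-2,0,0,0],[0,0,-2,0,0,0]]'; python3 -c "
from h import *
o=env.get_obs();print((o['tool_pos']+o['tool_rot']@[0,0,173]).round(1))"
```

```text
time: 21.9
tool_pos: [554.0, -71.5, 287.3]
tool_rot: [[-0.997, -0.076, 0.006], [-0.076, 0.997, 0.007], [-0.007, 0.007, -1.0]]
wrist_force: [-6.8, 3.0, 16.1]
opening: -0.1
[555.1 -70.3 114.3]
```

The force rises 1 N per mm, so only the foam is giving and the lever is on its stop. I'll let go and look.

```bash
python3 -m handwheel '[[0,0,8,0,0,0],[0,0,15,0,0,0],[0,0,30,0,0,0],[0,0,40,0,0,0],[0,0,40,0,0,0],[0,8,30,0,0,0],[-5,15,0,0,0,0],[-5,15,0,0,0,0],[-5,15,0,0,0,0],[0,0,0,0,0,0]]'; python3 - <<'E'
from h import *
snap('wrist','w8');o=env.get_obs();print(o['tool_pos'],o['wrist_force'].round(1))
E
```

```text
time: 23.15
tool_pos: [535.6, -16.3, 451.5]
tool_rot: [[-0.997, -0.075, -0.001], [-0.075, 0.997, 0.006], [0.001, 0.006, -1.0]]
wrist_force: [0.5, -0.8, -0.1]
opening: -0.1
[535.78529583 -16.80391948 451.50319181] [0.1 0.2 0. ]
```

View pics/w8.png

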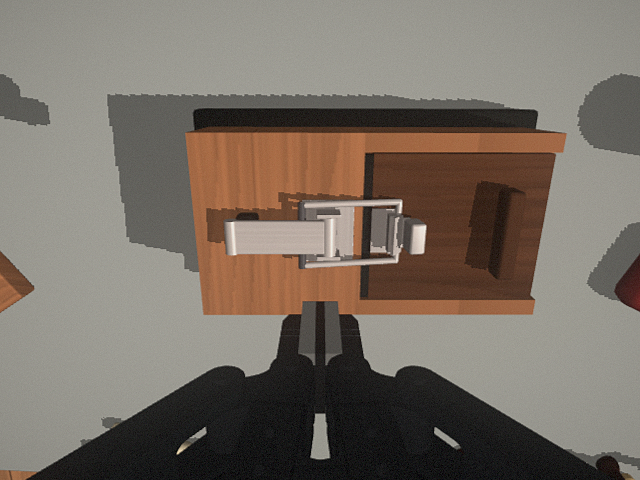

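The lever now lies flat at (230–335, 238). The loop is hooked at (400, 232) and the lid is tight to the seal at (368, 225).

```bash
python3 - <<'E'
from h import *
v=V('w8')
for n,u,w in [('levEnd',236,238),('lev mid',270,238),('lev root',310,238),('barT',400,208),('barB',396,258),('keepLip',397,235),('tab',418,238),('lid',450,200),('deck',260,280),('cleat',512,230)]: print(n,v.pt(u,w))
print(env.get_obs()['time']); env.sign_off()
E
```

```text
levEnd [555.1 -75.4 128.6]
lev mid [553.4 -50.1 128.1]
lev root [551.2 -20.4 128.2]
barT [526.7  46.7 114.3]
barB [567.6  49.2 114.4]
keepLip [545.8  45.5 122.6]
tab [543.9  59.  132.6]
lid [518.8  85.7 109. ]
deck [597.  -58.9 109.1]
cleat [533.6 128.6 129.3]
23.2
the job is handed in; nothing more can be done
```

The case is closed and latched, and I handed the job in at 23.2 s with the gripper clear of everything.

- **Lid:** I slid it against the seal until it resisted with about 7–9 N. Pulling the lever down then drew the keeper about 5–6 mm further towards the seal.
- **Loop:** I swung it over and pressed the tab down. The crossbar top then measured 5 mm above the lid, both under load and at the end, so it lies on the lid under the keeper's lip.
- **Lever:** I pressed it home, with the force rising 1 N per mm at the end, so only the foam was still giving. Its upper face then measured level, within 0.5 mm over its length, at about 19 mm above the deck (19.5 mm expected).

**Forces:** The highest reading was about 18 N in total, on the lever at the end. Forces were read mostly at the end of each move, so a brief higher peak could have gone unseen. While pressing the tab and lever I also saw an unexplained sideways force of up to about 7 N across the case, which is included in that figure.

**One hitch:** While swinging the loop over, the tip briefly caught on the tab's back edge at about 6 N. I lifted it slightly and the loop then fell onto the keeper by itself.

I kept clear of the other things on the counter, but did not measure their positions again afterwards.

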